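Swivel the wax-block vise to the red mark

ROBOT

A 6-joint arm with a two-finger parallel gripper is mounted at the origin on a cart in front of the work surface, level with it; the furniture and walls round the work are solid. World frame = base frame: x ahead of the robot, y to its left, z up, the work surface at z = 0. Lengths are in mm, angles in rad, forces in N, time in s.
With the tool pointing down it reaches from about 300 to 775 mm from the base axis. Payload 14.6 kg.
Tool frame: the origin (TCP) lies between the finger pads; the fingertips stand manip.tip_reach ahead of it and the grasp point (between the pads) lies 5 mm behind it (manip.tip_reach is the distance from the TCP to the fingertips, in mm); z points along the fingers, y is the line along which they close (so a half turn about z gives the same grasp; the last joint's range is limited). The gripper opens to 94 mm and grips with 3 to 60 N. Pads are 16 mm wide; open, the fingers measure 119 mm over their backs; the gripper's body (75 mm by 177 mm) begins 78 mm behind the grasp point.
Start: joints at [1.095, 0.3, 1.521, -0, 1.321, -0.067], TCP at [218.626, 504.67, 219.446] pointing down, gripper open.
Joint ranges: [-3.03, 3.03], [-0.79, 2.21], [0.23, 2.52], [-1.04, 4.18], [0, 3.07], [-2.55, 2.55]. Speed limits (rad/s): [2.22, 2.22, 2.57, 3.14, 3.14, 3.14].

INTERFACE

Orientations are given as [roll, pitch, yaw] about the fixed x, y, z axes, in that order (R = Rz(yaw) Ry(pitch) Rx(roll)).
In Python, from cell import manip gives the robot as it stands. The module is installed in compiled form; this text tells all that it offers.
- The arm moves only by the shell command python3 -m creep 'ROWS' [FORCE]. ROWS is JSON, a list of rows, each a list of 3 entries, a list of its own where there are three numbers: the opening, from -1 (shut) to 1 (fully open), then the shift along the tool's x, y, z in cm, then the turn about the tool's z in units of 5 degrees (1.0 is 5 degrees). In form: [[grip, [tx, ty, tz], roll], ...]. A call has 1 to 12 rows; each row is the pose to reach, as a shift and turn from the pose commanded when the call began, along the tool's axes at that moment; what a row does not reach only later rows make up. A row lasts 1/10 s, in which the tool goes at most 50 mm and 8.59 degrees, less where a joint would pass 70% of its speed; a pose out of reach is approached as far as the arm can. A call with a gripper value outside its range is refused whole. The fingers move at their own pace and stop on an object; FORCE is the grip in N (left out, the last holds). Time passes only in rows, so rows that repeat a pose let the fingers close. It gives the time, the measured TCP pose, the force, the opening and the grip force at its end, in the units of the state.
- manip.read_state(): the state, without advancing time (a new reading comes with each control period).
- manip.camera(name): name is "side" or "top"; returns the picture (400x640x3 uint8, red, green, blue); there is no depth.
- manip.camera_params(name): a dict with "fovy" (degrees; the focal length in pixels is half the picture's height over the tangent of half this angle, whatever the lens; pixels are square), "cx", "cy" (the principal point, pixels), "k1" (the pictures are not rectified: a ray, as slopes to the right and down, at radius r is drawn at 1 + k1 r^2 times it, then the intrinsics apply), "origin" and "attitude" of the camera in the world. Camera axes: x right, y down, z forward; pixel columns grow to the right and rows downward; lengths in mm; the calibration is good to about 2 mm. A picture is of the moment at which its call begins. camera_params takes no time and is no camera call.
- manip.sign_off(): hands the job in; it is judged then, once.
The state is a dict: "clock": time; "joints": joint angles; "qd": joint speeds; "effort": joint torques, N m; "eef_pos": TCP position; "eef_rot": TCP orientation; "wrist_force": force on the tool from outside, world axes, zero at the start; "moment": the same for the moment, N m; "finger_gap": finger opening in mm; "finger_force": force on a finger pad.
Only numpy, scipy, OpenCV 4.12 (cv2) and the standard library are available. Lean on these libraries where they do the work, as an engineer would, in place of code of your own. Each camera call takes 0.05 s, during which the arm holds its last target. There are 200 camera calls.

TASK

Take the black knob of the swivel vise that holds the wax block and turn the vise counterclockwise (seen from above), counting the clicks, until its yellow pointer stands at the red mark on the base, clicked home. It stands two, three or four clicks short of the mark now. Let go of it there, and leave the empty vise as it is.

Things in the scene. Friction and masses are not known exactly. Their poses are not given: they have to be found in the camera images.
- wax_vise: blue round foot (144 mm across, lugs to 93 mm from the axis, 20 mm high) of the swivel vise holding the tan wax block (28x45 mm), bolted down. Origin: on the swivel axis, underside; z up. At joint 0 the yellow pointer stands on its -x side, the handle on +x. Black dial lines one click (30 deg) apart; the red one is at joint +1.047. An empty twin vise stands beside; which is left varies.
- wax_swivel (a joint): angle (rad) of the head with jaws, pointer and handle about the vertical axis, growing counterclockwise from above. Clicks in every 0.524: -1.047, -0.524, 0, 0.524, 1.047 (red mark), 1.571; stops at -1.2, 1.65. Starts clicked in at -1.047, -0.524 or 0. Let go within 12 deg of a click position it springs home; a click takes about 4 N at the knob.
- wax_handle (a point): centre of the top of the wax-block vise's round upright black knob: 22 mm thick, 40 mm tall, top 85 mm above the table, 95 mm from the swivel axis, across from the pointer, on an arm whose top is at 45 mm. Jaws reach 35 mm from the axis, 64 mm high. Pinch the knob from above and lead it round the axis; the gripper need not turn, as the round knob turns in it.
- empty_handle (a point): the same knob point on the empty vise, which must stay as it is

How it is judged:
By the outcome, as a careful person would: the job done as asked, in the order asked, and still so for the second after the job is handed in, with the robot touching nothing.
It also fails if it takes over 37 s, if anything falls off the work surface, if the arm or the gripper's body presses on something with over 40 N, if the wrist force passes 120 N, or if a joint passes its speed limit or range.

## Working session

There is one attempt and no reset: what is moved stays moved. The work goes in short steps, Python scripts to look and compute and a shell command to move; the robot and the scene stay as the last step left them, time stands still between calls to the robot, and variables do not carry over. Pictures are saved under pics/ and viewed, at most 10 in all, crops included, and the job is handed in when it is done.

```bash
mkdir -p pics; python3 - <<'E'
from cell import manip
import cv2
for n in("top","side"):
    cv2.imwrite(f"pics/{n}0.png",manip.camera(n)[:,:,::-1]); print(n,manip.camera_params(n))
print(manip.read_state(),manip.tip_reach)
E
```

```text
top {'fovy': 50.92083205538067, 'cx': 321.5407274088091, 'cy': 202.02985924486939, 'k1': 0.023322138590428265, 'origin': array([465.37853743, -21.75269002, 946.88262104]), 'attitude': array([-3.09391586e+00,  3.22488574e-04, -1.59602789e+00])}
side {'fovy': 43.97693376604314, 'cx': 319.53309920527585, 'cy': 197.29226836031134, 'k1': -0.0032904187267223783, 'origin': array([ 264.18432953, -840.4314582 ,  497.16399986]), 'attitude': array([-2.02318215,  0.00497932, -0.29895903])}
{'clock': 0.1, 'joints': array([ 1.09539457e+00,  3.00409688e-01,  1.52152210e+00, -1.18434341e-05,
        1.32070327e+00, -6.65735282e-02]), 'qd': array([-0.00119839, -0.00014321, -0.0028338 , -0.00091541,  0.00062811,
        0.0004928 ]), 'effort': array([ 2.58315478e-03, -5.32648551e+01, -3.53277934e+01,  7.10381521e-02,
        2.35414901e-02, -7.77855485e-05]), 'eef_pos': array([218.53325731, 504.47694324, 218.94495783]), 'eef_rot': array([-3.14055179e+00, -5.78992158e-05,  2.73276733e+00]), 'wrist_force': array([ 0.18823821, -0.34213924, -0.09142792]), 'moment': array([-0.01124224, -0.0194321 ,  0.05917266]), 'finger_force': 0.0, 'finger_gap': 93.8949523164311} 14.0
```

View pics/top0.png

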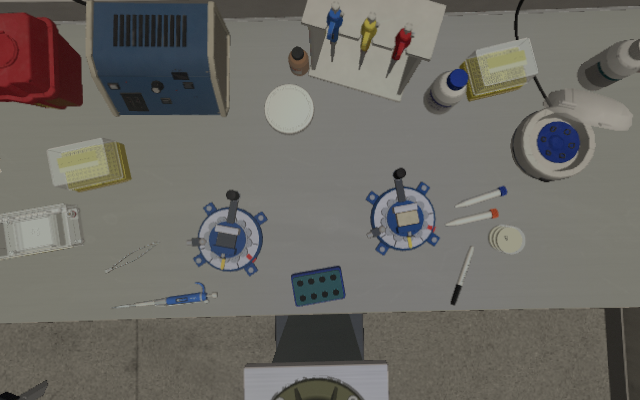

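View pics/side0.png

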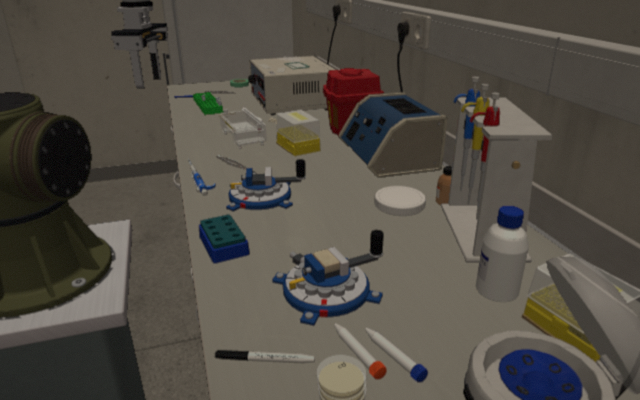

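The wax vise is the right-hand one in the top picture: axis about (403,218), knob (400,174), yellow pointer (410,242), red mark (431,228). Next I'll measure it.

```bash
cat > h.py <<'E'
import numpy as np,cv2
from cell import manip
from scipy.spatial.transform import Rotation as R
def cam(n):
    p=manip.camera_params(n); f=200/np.tan(np.radians(p['fovy']/2))
    return p,f,R.from_euler('xyz',p['attitude']).as_matrix()
def ray(n,u,v):
    p,f,M=cam(n); d=np.array([(u-p['cx'])/f,(v-p['cy'])/f]); s=d.copy()
    for _ in range(10): s=d/(1+p['k1']*(s@s))
    return np.array(p['origin']),M@np.r_[s,1]
def plane(n,u,v,z):
    o,d=ray(n,u,v); return o+d*(z-o[2])/d[2]
def two(a,b):
    (o1,d1),(o2,d2)=ray("top",*a),ray("side",*b)
    t=np.linalg.lstsq(np.c_[d1,-d2],o2-o1,rcond=None)[0]; x,y=o1+t[0]*d1,o2+t[1]*d2
    return (x+y)/2,np.linalg.norm(x-y)
def blobs(img,lo,hi,box,mn=8):
    h=cv2.cvtColor(img,cv2.COLOR_RGB2HSV); m=cv2.inRange(h,lo,hi); k=np.zeros_like(m)
    x0,y0,x1,y1=box; k[y0:y1,x0:x1]=m[y0:y1,x0:x1]
    n,_,s,c=cv2.connectedComponentsWithStats(k)
    return [(s[i].tolist(),c[i].round(1).tolist()) for i in range(1,n) if s[i,4]>=mn]
E
python3 - <<'E'
from h import *
t=cv2.imread("pics/top0.png")[:,:,::-1]; s=cv2.imread("pics/side0.png")[:,:,::-1]
bt=(355,155,450,270); bs=(265,220,400,330)
for nm,lo,hi in(("red",(0,120,70),(8,255,255)),("yel",(18,110,90),(35,255,255)),("blk",(0,0,0),(180,255,45)),("blue",(105,110,40),(125,255,255))):
    print(nm,"T",blobs(t,lo,hi,bt),"S",blobs(s,lo,hi,bs))
# blue foot circumscribed
c1=cv2.resize(t[155:270,355:450],None,fx=5,fy=5,interpolation=2); c2=cv2.resize(s[215:330,265:400],None,fx=4,fy=4,interpolation=2)
cv2.imwrite("pics/c1.png",c1[:,:,::-1]); cv2.imwrite("pics/c2.png",c2[:,:,::-1])
E
```

```text
red T [([428, 226, 4, 4, 13], [429.5, 227.2])] S [([321, 299, 6, 6, 30], [323.5, 301.5]), ([320, 311, 7, 6, 32], [323.1, 313.8])]
yel T [([408, 237, 4, 11, 28], [409.4, 241.8])] S [([289, 277, 16, 10, 61], [296.2, 281.0])]
blk T [([393, 168, 13, 11, 99], [399.1, 173.3])] S [([370, 230, 13, 25, 278], [376.3, 242.2]), ([293, 258, 7, 6, 27], [295.8, 260.7]), ([349, 258, 28, 9, 77], [362.3, 261.6]), ([305, 260, 9, 10, 24], [308.0, 264.6]), ([310, 270, 30, 11, 142], [324.7, 274.4]), ([304, 272, 3, 3, 8], [305.1, 273.1]), ([336, 299, 30, 16, 79], [351.5, 308.0])]
blue T [([416, 182, 13, 14, 72], [421.8, 188.6]), ([404, 187, 11, 3, 11], [409.0, 187.8]), ([366, 188, 30, 40, 173], [375.2, 203.3]), ([387, 201, 37, 35, 486], [403.6, 221.3]), ([422, 233, 17, 13, 71], [431.3, 238.8]), ([376, 236, 34, 19, 127], [385.7, 246.3])] S [([303, 254, 47, 33, 629], [320.8, 273.7]), ([273, 274, 109, 51, 1051], [326.0, 303.0])]
```

View pics/c1.png

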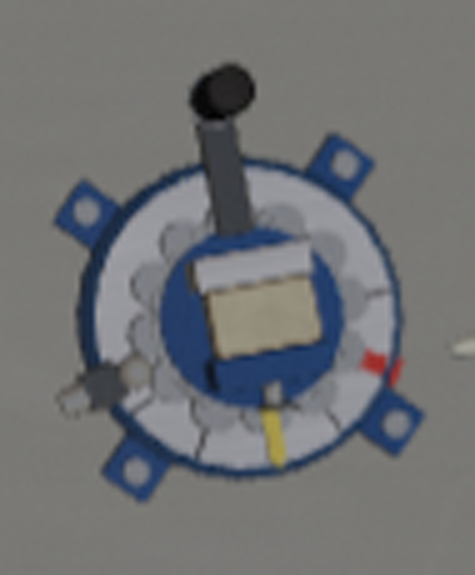

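View pics/c2.png

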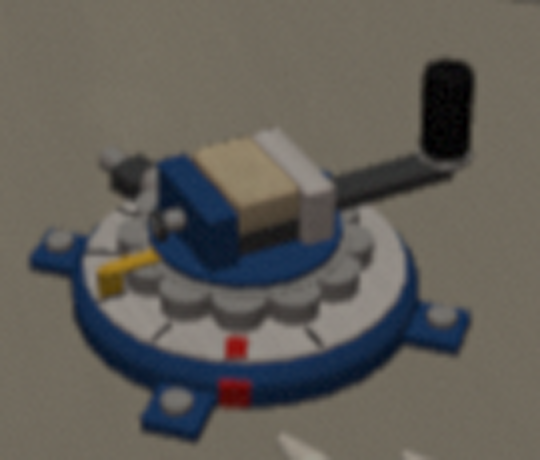

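The crops confirm the wax block vise: pointer tip at crop (278,455), one black line at (330,440), then the red mark at (380,363), which looks like 2 clicks. Angles next, to check.

```bash
python3 - <<'E'
from h import *
P=lambda x,y,z: plane("top",355+(x+.5)/5-.5,155+(y+.5)/5-.5,z)
b=np.array([P(*q,8) for q in((87,212),(345,165),(397,425),(135,468))])
c=b.mean(0); print("axis",c.round(1),np.hypot(*(b-c)[:,:2].T).round(1))
red=plane("top",429.5,227.2,20); pt=P(280,462,24)
ang=lambda p:np.degrees(np.arctan2(*(p-c)[1::-1]))
for n,q in(("red",red),("ptr",pt),("l1",P(335,440,20)),("l2",P(200,450,20)),("l3",P(140,408,20)),("l4",P(380,293,20))): print(n,q.round(1),ang(q).round(1),np.hypot(*(q-c)[:2]).round(1))
k=P(230,87,85); print("knob top",k.round(1),np.hypot(*(k-c)[:2]).round(1),ang(k).round(1))
print(two((401,172.2),(376.5,232)))
s=manip.read_state(); M=R.from_euler('xyz',s['eef_rot']).as_matrix(); print(M.round(4))
E
```

```text
axis [ 469.9 -202.9    8. ] [82.9 82.8 83.9 82.3]
red [ 448.2 -258.5   20. ] -111.3 59.7
ptr [ 406.1 -214.6   24. ] -169.5 64.8
l1 [ 414.9 -239.9   20. ] -146.0 66.3
l2 [ 412.  -180.6   20. ] 159.0 62.0
l3 [ 431.  -154.9   20. ] 129.0 61.8
l4 [ 478.9 -262.1   20. ] -81.3 59.9
knob top [ 564.3 -186.8   85. ] 95.7 9.7
(array([ 562.9132644 , -187.02696696,   86.69358181]), np.float64(1.534487826215957))
[[-9.176e-01  3.975e-01 -5.000e-04]
 [ 3.975e-01  9.176e-01 -9.000e-04]
 [ 1.000e-04 -1.000e-03 -1.000e+00]]
```

Pointer −169.5°, red −111.3°: two clicks. Knob at (564,−187). I'll approach above it, turning the tool so that the fingers close along the mid-path tangent.

```bash
python3 -m creep '[[1,[-59.2,-49.8,5],23.5],[1,[-59.2,-49.8,5],23.5],[1,[-59.2,-49.8,5],23.5],[1,[-59.2,-49.8,5],23.5],[1,[-59.2,-49.8,5],23.5],[1,[-59.2,-49.8,5],23.5],[1,[-59.2,-49.8,5],23.5],[1,[-59.2,-49.8,5],23.5],[1,[-59.2,-49.8,5],23.5],[1,[-59.2,-49.8,5],23.5],[1,[-59.2,-49.8,5],23.5],[1,[-59.2,-49.8,5],23.5]]'
python3 - <<'E'
from h import *
s=manip.read_state(); print(s['joints'].round(3)); M=R.from_euler('xyz',s['eef_rot']).as_matrix(); print(M.round(3)); print(M.T@(np.array([563.8,-187,150])-s['eef_pos']), np.degrees(s['eef_rot'][2]))
E
```

```text
clock: 1.3
eef_pos: [486.3, -33.3, 180.5]
eef_rot: [-3.141, 0.0, 0.926]
wrist_force: [1.4, 0.2, -0.7]
finger_gap: 94.2
finger_force: 0.0
[-0.144  0.198  1.742  0.     1.201  0.501]
[[ 0.601  0.799 -0.   ]
 [ 0.799 -0.601  0.   ]
 [-0.    -0.    -1.   ]]
[-76.31225783 154.33968326  30.51200377] 53.076765336497765
```

```bash
python3 -m creep '[[1,[-7.6,15.4,3],2.7],[1,[-7.6,15.4,3],2.7],[1,[-7.6,15.4,3],2.7],[1,[-7.6,15.4,3],2.7],[1,[-7.6,15.4,3],2.7],[1,[-7.6,15.4,3],2.7],[1,[-7.6,15.4,3],2.7],[1,[-7.6,15.4,3],2.7]]'
python3 - <<'E'
from h import *
s=manip.read_state(); M=R.from_euler('xyz',s['eef_rot']).as_matrix(); print(M.T@(np.array([563.8,-187,66])-s['eef_pos']), np.degrees(s['eef_rot'][2]))
cv2.imwrite("pics/t2.png",manip.camera("side")[180:340,240:440,::-1].repeat(3,0).repeat(3,1))
E
```

```text
clock: 2.1
eef_pos: [564.2, -182.9, 151.3]
eef_rot: [3.141, -0.0, 0.698]
wrist_force: [0.5, 0.1, -0.4]
finger_gap: 93.9
finger_force: 0.0
[-2.95733764  2.81357037 85.26962498] 40.01436264272153
```

View pics/t2.png

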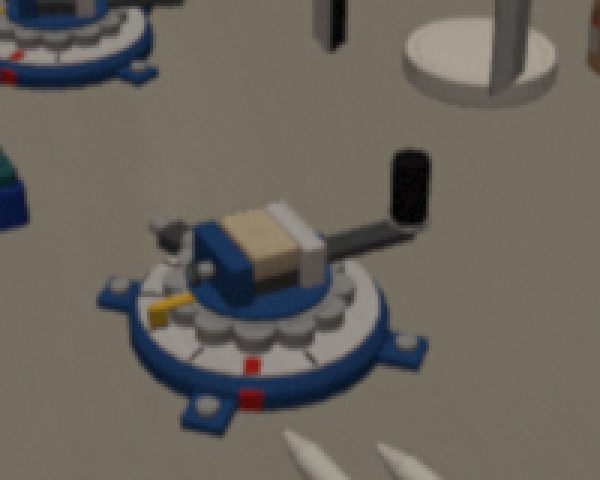

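The two fingers, at crop (330,45) and (510,90), straddle the knob at (410,190) from above. Descend and close.

```bash
python3 -m creep '[[1,[-0.3,0.3,3],0],[1,[-0.3,0.3,6],0],[1,[-0.3,0.3,8.4],0],[1,[-0.3,0.3,8.4],0],[1,[-0.3,0.3,8.4],0],[-1,[-0.3,0.3,8.4],0],[-1,[-0.3,0.3,8.4],0],[-1,[-0.3,0.3,8.4],0],[-1,[-0.3,0.3,8.4],0],[-1,[-0.3,0.3,8.4],0],[-1,[-0.3,0.3,8.4],0],[-1,[-0.3,0.3,8.4],0]]' 25
python3 -m creep '[[-1,[0,0,0],0],[-1,[0,0,0],0],[-1,[0,0,0],0],[-1,[0,0,0],0]]'
python3 - <<'E'
from h import *
s=manip.read_state(); M=R.from_euler('xyz',s['eef_rot']).as_matrix(); print(s['eef_pos'],np.degrees(s['eef_rot']))
c=np.array([469.9,-202.9]); p=s['eef_pos'][:2]-c; print(np.hypot(*p),np.degrees(np.arctan2(p[1],p[0])))
for a in range(6,66,6):
    t=np.radians(a); q=np.array([[np.cos(t),-np.sin(t)],[np.sin(t),np.cos(t)]])@p-p; print(a,(M.T@np.r_[q,0]/10).round(2))
E
```

```text
clock: 3.35
eef_pos: [563.9, -188.1, 66.7]
eef_rot: [-3.142, 0.0, 0.697]
wrist_force: [-0.4, 0.3, -0.3]
finger_gap: 41.6
finger_force: 0.0
clock: 3.75
eef_pos: [563.6, -187.9, 66.6]
eef_rot: [-3.141, 0.0, 0.697]
wrist_force: [-5.3, 2.3, 2.9]
finger_gap: 21.5
finger_force: 25.0
[ 563.57636439 -187.91214597   66.64656591] [-1.79941961e+02  2.53963832e-02  3.99513452e+01]
94.86778701839307 9.090059679618305
6 [ 0.46 -0.88  0.  ]
12 [ 0.83 -1.8   0.  ]
18 [ 1.11 -2.75  0.  ]
24 [ 1.28 -3.73  0.  ]
30 [ 1.34 -4.72  0.  ]
36 [ 1.31 -5.72  0.01]
42 [ 1.16 -6.7   0.01]
48 [ 0.92 -7.66  0.01]
54 [ 0.58 -8.59  0.01]
60 [ 0.14 -9.49  0.01]
```

Gripped (21.5 mm), and the radius of 94.9 mm fits. First click now.

```bash
python3 -m creep '[[-1,[0.46,-0.88,0],0],[-1,[0.83,-1.8,0],0],[-1,[1.11,-2.75,0],0],[-1,[1.28,-3.73,0],0],[-1,[1.34,-4.72,0],0],[-1,[1.34,-4.72,0],0],[-1,[1.34,-4.72,0],0],[-1,[1.34,-4.72,0],0]]'
python3 - <<'E'
from h import *
s=manip.read_state(); M=R.from_euler('xyz',s['eef_rot']).as_matrix()
c=np.array([469.9,-202.9]); p=s['eef_pos'][:2]-c; a=np.degrees(np.arctan2(p[1],p[0])); print(s['eef_pos'],np.hypot(*p),a)
for b in(45,51,57,63,69.2):
    t=np.radians(b); q=94.9*np.array([np.cos(t),np.sin(t)])-p; print(b,(M.T@np.r_[q,0]/10).round(2))
E
```

```text
clock: 4.55
eef_pos: [544.2, -142.8, 67.0]
eef_rot: [-3.141, -0.001, 0.697]
wrist_force: [2.3, 7.5, 1.8]
finger_gap: 21.8
finger_force: 25.0
[ 544.24540699 -142.8372853    67.00369263] 95.57598672036981 38.934306435636415
45 [-0.1 -1.   0. ]
51 [-0.24 -1.99  0.  ]
57 [-0.48 -2.95  0.  ]
63 [-0.83 -3.88  0.  ]
69.2 [-1.28 -4.81  0.  ]
```

Knob at 38.9°, one click along; now the second.

```bash
python3 -m creep '[[-1,[-0.05,-1,0],0],[-1,[-0.22,-2,0],0],[-1,[-0.46,-2.95,0],0],[-1,[-0.8,-3.88,0],0],[-1,[-1.25,-4.8,0],0],[-1,[-1.25,-4.8,0],0],[-1,[-1.25,-4.8,0],0],[-1,[-1.25,-4.8,0],0]]'
python3 - <<'E'
from h import *
s=manip.read_state()
c=np.array([469.9,-202.9]); p=s['eef_pos'][:2]-c; print(np.hypot(*p),np.degrees(np.arctan2(p[1],p[0])))
for n,(a,b,c,d) in(("side",(180,240,340,440)),("top",(140,330,280,470))): cv2.imwrite(f"pics/{n}3.png",manip.camera(n)[a:c,b:d,::-1].repeat(3,0).repeat(3,1))
E
```

```text
clock: 5.35
eef_pos: [503.0, -114.4, 67.1]
eef_rot: [-3.141, 0.0, 0.697]
wrist_force: [-2.1, 2.0, 9.1]
finger_gap: 21.3
finger_force: 25.0
94.4456049081129 69.47802145034473
```

View pics/side3.png

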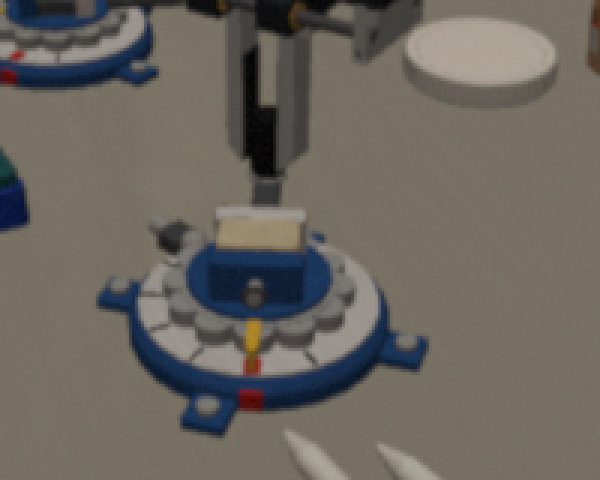

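The pointer at crop (252,345) is on the red mark (252,367). I'll open partway and lift clear.

```bash
python3 -m creep '[[0.1,[0,0,0],0],[0.1,[0,0,0],0],[0.1,[0,0,0],0],[0.1,[0,0,0],0],[0.1,[0,0,0],0],[0.1,[0,0,-3],0],[0.1,[0,0,-7],0],[0.1,[0,0,-11],0],[0.1,[0,0,-15],0],[0.1,[0,0,-15],0],[0.1,[0,0,-15],0],[0.1,[0,0,-15],0]]'
python3 - <<'E'
from h import *
im=manip.camera("side"); print(blobs(im,(0,120,70),(8,255,255),(265,220,400,330)),blobs(im,(18,110,90),(35,255,255),(265,220,400,330)))
cv2.imwrite("pics/side4.png",im[180:340,200:440,::-1].repeat(3,0).repeat(3,1))
E
```

```text
clock: 6.65
eef_pos: [503.0, -114.4, 215.3]
eef_rot: [-3.14, 0.001, 0.697]
wrist_force: [0.3, 0.4, 0.4]
finger_gap: 52.0
finger_force: 0.0
[([321, 300, 6, 5, 17], [323.8, 302.0]), ([321, 311, 6, 6, 30], [323.3, 313.7])] [([321, 286, 6, 16, 63], [323.8, 292.6])]
```

View pics/side4.png

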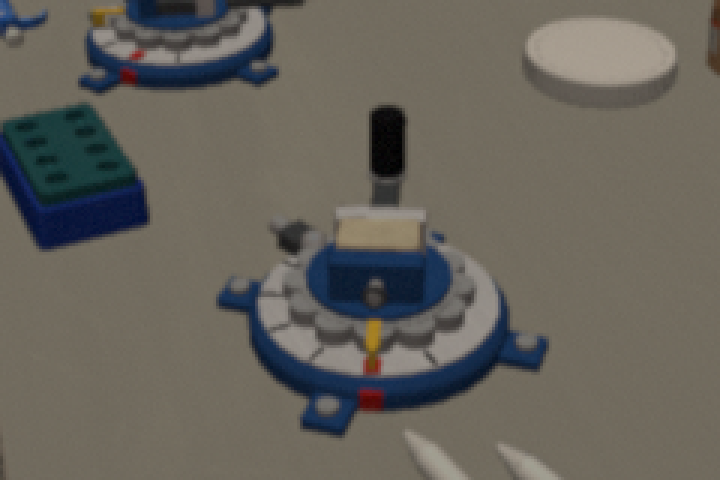

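The pointer (373,345) is on the red mark (372,367), the knob is free, and the empty vise has not moved.

```bash
python3 -c "from cell import manip; print(manip.sign_off())"
```

```text
the job is handed in; nothing more can be done
None
```

I turned the wax-block vise two clicks counterclockwise, so its yellow pointer now stands at the red mark; I let go of the knob, left the empty vise untouched, and handed the job in at about 6.7 s.

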